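# Check the spring travel of a tilting mirror mount

### The job

Check the tilting mirror mount in both directions: with closed fingertips press its left yellow corner pad gently down until the needle stands in the red band of the scale, hold it there for about a second and let the plate spring back level; then press the right pad in the same way until the needle stands in the blue band, hold, and release it. Do not drive the needle past a band, and touch neither the needle nor the scale. Nothing is to be gripped or lifted; leave the mount and everything round it where they stand.

Things in the scene. Friction and masses are not known exactly. Their poses are not given: they have to be found in the camera images.
- mount: Heavy loose base (about 2 kg), dark plate 222x240x12 mm; origin on the work surface below the mirror's middle (base reaches 100 mm to the front, 122 mm to the rear). x points to the rear (away from the robot), y left, z up. Over it a square aluminium plate, 150 mm a side, 8 thick, one corner to the front, with a round mirror 80 mm across, rocks left and right on an axis along x, 50 mm up.
- tilt_plate (a joint): Tilt of the spring-centred plate, rad: 0 level, positive with the left corner down (needle leans left), negative with the right corner down; stops at +-0.27. Spring 3.5 N m/rad, well damped: 4 to 8 N on a pad brings the needle to its band (pad then 8 to 15 mm lower); let go, it returns level within half a second.
- left_pad: Yellow round pad on the left corner of the tilt plate, 30 mm across and 5 mm high; origin in the centre of its underside, so its top is 5 mm above the origin (59 mm above the work surface when level). It lies 84 mm left (mount +y) of the tilt axis and tilts with the plate.
- right_pad: The like yellow pad on the right corner, 84 mm right (mount -y) of the axis. To the right of the mount stands a fixed microscope, about 0.4 m tall, from x = 0.48 m back and y = -0.12 to 0.08 m: come round its front or well over it.
- needle: Thin black needle, 4 mm wide, fixed to the tilt plate 96 mm behind its middle (mount +x), pointing up; origin on the tilt axis. It leans with the plate and must not be touched.
- needle_tip (a point): Tip of the needle, 105 mm above the tilt axis.
- scale: White upright scale, 84 mm wide, just behind the needle, 108 mm and more behind the plate's middle, its bands reaching up to 182 mm above the work surface; origin on the tilt axis above the mount's origin. It carries the red and the blue band. Not to be touched.
- red_band (a joint): Angle at which the red band (radial strip, 8 mm wide, left half of the scale) is set, rad, on the same measure as the tilt: the needle stands in the middle of the band when the tilt equals this value (0.10 to 0.17). The band spans +-0.038 rad.
- blue_band (a joint): The same for the blue band, in the right half of the scale: values are negative (-0.17 to -0.10).
- red_band_mid (a point): Point that the needle tip meets when the needle stands in the middle of the red band; axes of the band, y along its width (to the left).
- blue_band_mid (a point): The same for the blue band.
- timer: Bystander, not part of the job: white kitchen-type timer, 66x62x19 mm; origin under its centre.
- carton_2: Bystander, not part of the job: blue and white carton, 45x75x40 mm; origin under its centre.
- immersion_oil: Bystander, not part of the job: small dropper bottle with black cap, 28x28x88 mm; origin under its centre.
- tally_counter: Bystander, not part of the job: round hand tally counter, 53x83x22 mm; origin under its centre.
- pen_1: Bystander, not part of the job: white pen with blue cap, 17x135x16 mm; origin under its centre.

How it is judged:
On the way, in this order (a step that is already met when the one before it is completed fails the run):
1. fingertips on the left pad, the needle tip stands in the red band for half a second (y of needle_tip in the frame of red_band_mid between -0.004 and 0.004 m and contact force between the fingers and left_pad above 0.5 N), for 0.5 s.
2. the left pad is released and the plate is level again (value of joint tilt_plate between -0.02 and 0.02 rad and contact force between the fingers and left_pad below 0.1 N), for 0.2 s.
3. fingertips on the right pad, the needle tip stands in the blue band for half a second (y of needle_tip in the frame of blue_band_mid between -0.004 and 0.004 m and contact force between the fingers and right_pad above 0.5 N), for 0.5 s.
At the end, for the whole second after the job is handed in: After both presses the plate is level again (within 0.02 rad) and at rest, and the mount stands within 10 mm of where it was (value of joint tilt_plate between -0.02 and 0.02 rad and distance of mount from where it was at the start of the episode below 0.01 m and angle between mount's own z axis and vertical below 0.03 rad and linear speed of mount below 0.02 m/s and velocity of joint tilt_plate between -0.05 and 0.05 rad/s); the robot touches nothing.
It fails at once if the needle was driven past the red or the blue band (more than 2 mm beyond its outer edge) (y of needle_tip in the frame of red_band_mid above 0.006 m or y of needle_tip in the frame of blue_band_mid below -0.006 m).
It fails at once if a pad was pressed with more than 20 N (contact force between the fingers and left_pad above 20 N or contact force between the fingers and right_pad above 20 N).
It fails at once if the needle or the scale was touched (contact force between any of the fingers, the arm and needle above 0.5 N or contact force between any of the fingers, the arm and scale above 0.5 N).
It fails at once if the mount was lifted, tipped or moved by more than 10 mm (distance of mount from where it was at the start of the episode above 0.01 m or angle between mount's own z axis and vertical above 0.05 rad or height (world z) of mount above 0.006 m).
It fails at once if a bystander was moved by more than 20 mm (distance of any of timer, carton_2, immersion_oil, tally_counter, pen_1 from where it was at the start of the episode above 0.02 m).
It also fails if it takes over 56 s, if anything falls off the work surface, if the arm or the gripper's body presses on something with over 40 N, if the wrist force passes 120 N, or if a joint passes its speed limit or range.

### The arm

A 6-joint arm with a two-finger parallel gripper is mounted at the origin on a cart in front of the work surface, level with it; the furniture and walls round the work are solid. World frame = base frame: x ahead of the robot, y to its left, z up, the work surface at z = 0. Lengths are in m, angles in rad, forces in N, time in s.
With the tool pointing down it reaches from about 0.25 to 0.775 m from the base axis. Payload 8.9 kg.
Tool frame: the origin (TCP) lies at the very end of the fingers, on their centre line; the grasp point (between the pads) lies 19 mm behind it; z points along the fingers, y is the direction in which the jaws open and shut (so a half turn about z gives the same grasp; the last joint's range is limited). The gripper opens to 85 mm and grips with 20 to 120 N. Pads are 22 mm wide; open, the fingers measure 114 mm over their backs; the gripper's body (76 mm by 85 mm) begins 54 mm behind the grasp point. The pads swing forward as they close: fully open they stand 13 mm farther back than shut.
Start: joints at [-1.275, 0.291, -0.153, 1.127, 0, 1.431], TCP at [0.221, -0.476, 0.231] pointing down, gripper open.
Joint ranges: [-2.52, 2.52], [-0.91, 1.74], [-1.3, 1.37], [-1.96, 2.02], [-1.52, 1.47], [-3.14, 3.14]. Speed limits (rad/s): [2.22, 2.22, 2.79, 3.14, 3.14, 3.14].

### API

Orientations are given as a unit quaternion [x, y, z, w].
In Python, from station import env gives the robot as it stands.
- The arm moves only by the tool move_arm, never from a script. Its argument "commands" is text: rows parted by semicolons, each of 7 numbers parted by spaces: the turn, a rotation vector about the tool's x, y, z in degrees, then the shift along the tool's x, y, z in m, then the opening, from 0 (shut) to 1 (fully open). A call has 1 to 20 rows; each row is the pose to reach, as a shift and turn from the pose measured when the call began, along the tool's axes at that moment; what a row does not reach only later rows make up. A row lasts 1/10 s, in which the tool goes at most 50 mm and 8.59 degrees, less where a joint would pass 70% of its speed; a pose out of reach is approached as far as the arm can. A call with a gripper value outside its range is refused whole. The fingers move at their own pace and stop on an object; the grip force is fixed at half the most. Time passes only in rows, so rows that repeat a pose let the fingers close. It gives the time, the measured TCP pose, the force and the opening at its end, in the units of the state.
- env.observe(): the state, without advancing time (a new reading comes with each control period).
- env.snapshot(name): name is "scene" or "side" or "wrist"; returns the picture (384x512x3 uint8, red, green, blue); there is no depth.
- env.calibration(name): a dict with "vfov" (degrees; the focal length in pixels is half the picture's height over the tangent of half this angle, whatever the lens; pixels are square), "cx", "cy" (the principal point, pixels), "xyz" and "orientation" of the camera in the world. Camera axes: x right, y up, looking along -z (the intrinsics and any distortion apply to the point x, -y, -z); pixel columns grow to the right and rows downward; lengths in m; the calibration is good to about 2 mm. The wrist camera is an equidistant fisheye: a pixel r from the principal point sees the ray r / f radians off the axis. A picture is of the moment at which its call begins: read the wrist's pose just before it. calibration takes no time and is no camera call; for the wrist camera it gives the pose at the moment of the call.
- env.job_done(): hands the job in, once; it reports no verdict.
Trained networks look in the newest picture that a camera, given by its name, has taken for a name from the list of things; names that differ only in an ending like _2 or _b are one class to them, and where a whole thing is asked for, a point or a joint stands for the part that bears it (a point fixed in the world has none). Each returns a list of dicts, best first, with "score" (0 to 1); they miss things now and then, are a little off and sometimes report something else, mostly with a low value. They report only what shows in the picture. A call takes as long as a camera call.
- env.recognise(camera, query): "xy" ([column, row] in pixels, amid what is visible of it).
- env.silhouettes(camera, query): "mask" (384x512 bool, what is visible of it) and "xy" ([column, row] in pixels, amid what is visible of it).
The state is a dict: "t": time; "joint_positions": joint angles; "qd": joint speeds; "joint_efforts": joint torques, N m; "position": TCP position; "tool_rot": TCP orientation; "ft_force": force on the tool from outside, world axes, zero at the start; "ft_torque": the same for the moment, N m; "finger_gap": finger opening in m.
Only numpy, scipy, OpenCV 4.12 (cv2) and the standard library are available. Lean on these libraries where they do the work, as an engineer would, in place of code of your own. Each camera call takes 0.05 s, during which the arm holds its last target.

## Working session

There is one attempt and no reset: what is moved stays moved. The work goes in short steps, Python scripts to look and compute and a tool call to move; the robot and the scene stay as the last step left them, time stands still between calls to the robot, and variables do not carry over. Pictures are saved under pics/ and viewed, and the job is handed in when it is done.

Besides the shell and the picture viewer there is one more tool, called after ">>>" as name(argument=value, ...) on one line, values as JSON. move_arm: Moves the arm, as the interface text tells. Its arguments: {"type":"object","properties":{"commands":{"type":"string"}},"required":["commands"]}

```bash
ls; mkdir -p pics
cat > h.py <<'E'
import numpy as np, cv2
from scipy.spatial.transform import Rotation as R
from station import env
def snap(c,n):
    im=env.snapshot(c); cv2.imwrite(f'pics/{n}.png',cv2.cvtColor(im,cv2.COLOR_RGB2BGR)); return im
def ray(c,px,cal=None):
    k=cal or env.calibration(c); f=192/np.tan(np.radians(k['vfov'])/2)
    u=(px[0]-k['cx'])/f; v=(px[1]-k['cy'])/f
    if c=='wrist':
        r=np.hypot(u,v); s=np.sin(r)/r if r>1e-9 else 1; d=np.array([u*s,-v*s,-np.cos(r)])
    else: d=np.array([u,-v,-1.])
    d/=np.linalg.norm(d)
    return np.array(k['xyz']),R.from_quat(k['orientation']).apply(d)
def onz(c,px,z,cal=None):
    o,d=ray(c,px,cal); return o+d*(z-o[2])/d[2]
def proj(c,p,cal=None):
    k=cal or env.calibration(c); f=192/np.tan(np.radians(k['vfov'])/2)
    q=R.from_quat(k['orientation']).inv().apply(np.array(p)-k['xyz'])
    if c=='wrist':
        rr=np.hypot(q[0],q[1]); th=np.arctan2(rr,-q[2]); return np.array([k['cx']+f*th*q[0]/rr,k['cy']-f*th*q[1]/rr])
    return np.array([k['cx']+f*q[0]/-q[2],k['cy']-f*q[1]/-q[2]])
E
python3 - <<'E'
from h import *
print(env.observe())
for c in('scene','side','wrist'):
    snap(c,c+'0'); print(c,env.calibration(c))
    for q in ('left_pad','right_pad','needle_tip','red_band','blue_band','mount'):
        try:print(q,[(np.round(d['xy'],1).tolist(),round(d['score'],2)) for d in env.recognise(c,q)][:3])
        except Exception as e: print(q,e)
E
```

```text
pics
{'t': 0.0, 'joint_positions': array([-1.27530303e+00,  2.91295643e-01, -1.54140086e-01,  1.12671318e+00,
       -9.64896775e-06,  1.43150959e+00]), 'qd': array([-0.00101823, -0.00056066, -0.00034228, -0.0003456 , -0.00120142,
       -0.00060374]), 'joint_efforts': array([ 5.54303660e-04, -5.37143576e+01,  3.31375229e+01,  1.59673876e-02,
       -1.83983170e-04,  1.10102860e-05]), 'position': array([ 0.22100918, -0.47571377,  0.2307192 ]), 'tool_rot': array([ 9.76463476e-01,  2.15681763e-01, -5.75766102e-05, -6.73852585e-04]), 'ft_force': array([-0.74086558,  0.57907878, -0.84463647]), 'ft_torque': array([0.00730544, 0.06074793, 0.02583599]), 'finger_gap': 0.0858011074363812}
scene {'vfov': 57.37405108945862, 'cx': 257.5681304254441, 'cy': 191.41118251831838, 'xyz': array([-0.06296552, -0.34037153,  0.69004587]), 'orientation': array([ 0.39318785, -0.20829818, -0.43967873,  0.78019087])}
left_pad []
right_pad []
needle_tip []
red_band []
blue_band []
mount [([206.9, 199.5], 0.84)]
side {'vfov': 49.44796576512917, 'cx': 249.19229319331654, 'cy': 192.20154962636485, 'xyz': array([ 0.06193055, -1.13952386,  0.64910996]), 'orientation': array([ 0.54162944, -0.10750947, -0.15210935,  0.81972069])}
left_pad []
right_pad [([280.5, 247.3], 0.29)]
needle_tip []
red_band []
blue_band []
mount [([230.5, 190.0], 0.62)]
wrist {'vfov': 65.70646984690485, 'cx': 256.1488580914343, 'cy': 190.71130423626602, 'xyz': array([ 0.28654061, -0.44599859,  0.37425215]), 'orientation': array([-0.12149518,  0.07756854, -0.53215679,  0.83428484])}
left_pad []
right_pad []
needle_tip []
red_band []
blue_band []
mount []
```

View pics/scene0.png

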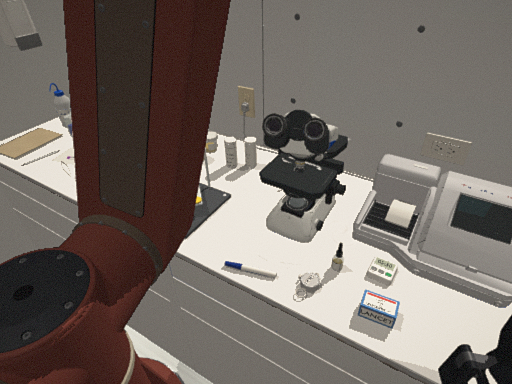

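View pics/side0.png

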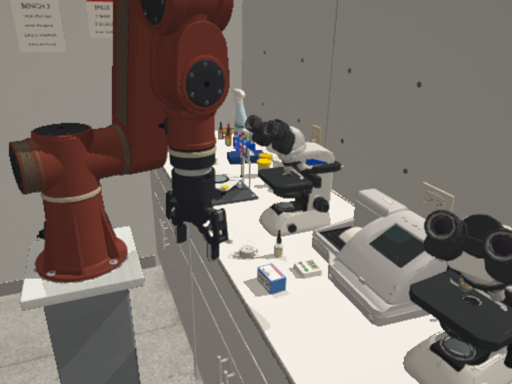

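View pics/wrist0.png

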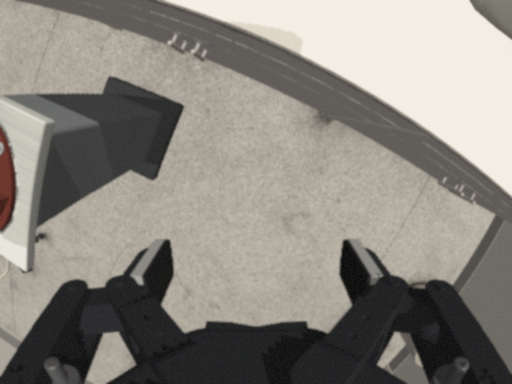

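```bash
cat >> h.py <<'E'
def rel(p,yaw=None,tilt=None):
    """row turn deg + shift from current pose; yaw = world direction angle of tool x (deg), tool down"""
    o=env.observe(); T=R.from_quat(o['tool_rot']); s=T.inv().apply(np.array(p)-o['position'])
    rv=np.zeros(3)
    if yaw is not None:
        D=R.from_euler('z',yaw,degrees=True)*R.from_euler('x',180,degrees=True)
        if tilt is not None: D=R.from_rotvec(tilt)*D
        rv=np.degrees((T.inv()*D).as_rotvec())
    return np.round(rv,2),np.round(s,4)
E
python3 - <<'E'
from h import *
for c,px in (('side',(255,197)),('side',(218,203)),('side',(228,188)),('scene',(229,193)),('scene',(190,258))): print(c,px,onz(c,px,0.012))
print(onz('side',(221,188),.059))
d=env.silhouettes('side','mount'); 
for x in d[:1]:
    m=x['mask']; ys,xs=np.nonzero(m); print(x['score'],xs.min(),xs.max(),ys.min(),ys.max(),m.sum())
im=cv2.imread('pics/side0.png')[120:230,190:300]; cv2.imwrite('pics/sidez.png',cv2.resize(im,None,fx=5,fy=5,interpolation=cv2.INTER_CUBIC))
print(rel((0.28,0.05,0.40),0))
E
```

```text
side (255, 197) [0.62249049 0.20587942 0.012     ]
side (218, 203) [0.47346189 0.20135478 0.012     ]
side (228, 188) [0.55474918 0.32613711 0.012     ]
scene (229, 193) [0.63699968 0.21707217 0.012     ]
scene (190, 258) [0.36148328 0.14366926 0.012     ]
[0.49400792 0.22682453 0.059     ]
0.75 212 256 146 205 1145
(array([ 0.  ,  0.  , 24.91]), array([ 0.275 , -0.4524, -0.1687]))
```

View pics/sidez.png

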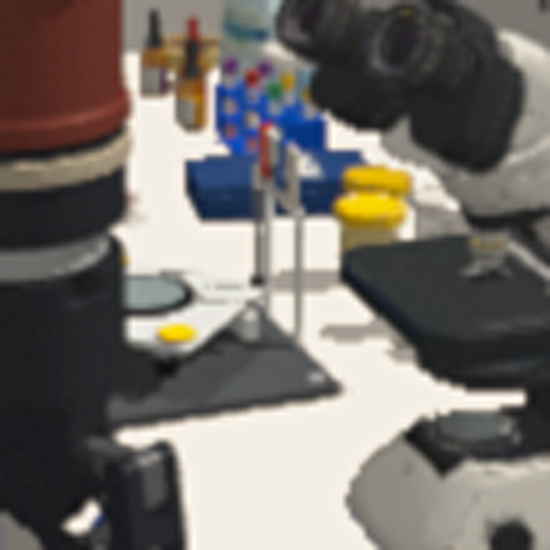

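Run:
```python
from h import *
k=env.calibration('wrist');o=env.observe();T=R.from_quat(o['tool_rot'])
print('cam in tool',T.inv().apply(k['xyz']-o['position']),'axis in tool',T.inv().apply(R.from_quat(k['orientation']).apply([0,0,-1])))
print('up',T.inv().apply(R.from_quat(k['orientation']).apply([0,1,0])))
W=[((0.26,-.36,.28),0),((0.31,-.24,.33),0),((.33,-.1,.36),0),((.33,0.02,.36),0),((.32,.12,.36),0),((.30,.22,.34),10)]
for p,y in W: print(p,rel(p,y))
```

```text
cam in tool [ 0.07200102  0.00019517 -0.142931  ] axis in tool [-2.85271051e-01 -3.97673253e-05  9.58446882e-01]
up [ 9.58446809e-01 -4.04251586e-04  2.85271013e-01]
(0.26, -0.36, 0.28) (array([ 0.  ,  0.  , 24.91]), array([ 0.0842, -0.089 , -0.0487]))
(0.31, -0.24, 0.33) (array([ 0.  ,  0.  , 24.91]), array([ 0.1801, -0.1768, -0.0987]))
(0.33, -0.1, 0.36) (array([ 0.  ,  0.  , 24.91]), array([ 0.2572, -0.2953, -0.1287]))
(0.33, 0.02, 0.36) (array([ 0.  ,  0.  , 24.91]), array([ 0.3077, -0.4041, -0.1287]))
(0.32, 0.12, 0.36) (array([ 0.  ,  0.  , 24.91]), array([ 0.3408, -0.499 , -0.1287]))
(0.3, 0.22, 0.34) (array([ 0.  ,  0.  , 14.91]), array([ 0.3648, -0.5982, -0.1087]))
```

>>> move_arm(commands="0 0 5 0.042 -0.045 -0.025 0; 0 0 10 0.084 -0.089 -0.049 0; 0 0 15 0.13 -0.13 -0.075 0; 0 0 20 0.18 -0.177 -0.099 0; 0 0 25 0.205 -0.216 -0.109 0; 0 0 25 0.23 -0.255 -0.12 0; 0 0 25 0.257 -0.295 -0.129 0; 0 0 25 0.275 -0.34 -0.129 0; 0 0 25 0.292 -0.375 -0.129 0; 0 0 25 0.308 -0.404 -0.129 0; 0 0 25 0.325 -0.45 -0.129 0; 0 0 25 0.341 -0.499 -0.129 0; 0 0 20 0.353 -0.548 -0.119 0; 0 0 15 0.365 -0.598 -0.109 0; 0 0 15 0.365 -0.598 -0.109 0; 0 0 15 0.365 -0.598 -0.109 0")

```text
t: 2.7
position: [0.3134, 0.1571, 0.3408]
tool_rot: [0.994, 0.109, -0.003, -0.02]
ft_force: [0.5, -0.7, 1.0]
finger_gap: 0.0
```

>>> move_arm(commands="0 8 0 0.02 -0.05 -0.02 0; 0 16 0 0.03 -0.09 -0.04 0; 0 24 0 0.03 -0.11 -0.04 0; 0 26 0 0.03 -0.11 -0.04 0; 0 26 0 0.03 -0.11 -0.04 0; 0 26 0 0.03 -0.11 -0.04 0")

```text
t: 3.3
position: [0.3408, 0.1804, 0.3852]
tool_rot: [0.966, 0.123, 0.218, -0.06]
ft_force: [0.7, 0.4, 0.1]
finger_gap: -0.0002
```

Run:
```python
from h import *
o=env.observe();print(o['t'],o['position'],o['tool_rot'],env.calibration('wrist')['xyz'])
for c in('wrist','scene','side'):
    snap(c,c+'1')
    for q in ('left_pad','right_pad','needle_tip','red_band','blue_band','mount','needle'):
        print(c,q,[(np.round(d['xy'],1).tolist(),round(d['score'],2)) for d in env.recognise(c,q)][:3])
```

```text
3.3 [0.34084669 0.18036389 0.385219  ] [ 0.96626444  0.12306508  0.21811476 -0.0601163 ] [0.34589433 0.17109649 0.5451845 ]
wrist left_pad [([177.4, 116.7], 0.68)]
wrist right_pad [([262.4, 134.2], 0.7)]
wrist needle_tip [([230.7, 75.3], 0.48)]
wrist red_band [([214.4, 34.8], 0.39)]
wrist blue_band []
wrist mount [([493.5, 181.7], 0.64)]
wrist needle [([227.7, 77.5], 0.61)]
scene left_pad [([152.3, 184.1], 0.54)]
scene right_pad [([197.7, 200.9], 0.54), ([196.6, 146.6], 0.36)]
scene needle_tip []
scene red_band [([195.5, 178.6], 0.5)]
scene blue_band [([195.5, 146.6], 0.42), ([195.1, 148.1], 0.38), ([250.6, 265.8], 0.22)]
scene mount [([180.8, 200.2], 0.96)]
scene needle [([377.9, 310.4], 0.48)]
side left_pad [([271.0, 279.4], 0.2)]
side right_pad []
side needle_tip []
side red_band []
side blue_band []
side mount [([221.0, 189.3], 0.83)]
side needle []
```

View pics/wrist1.png

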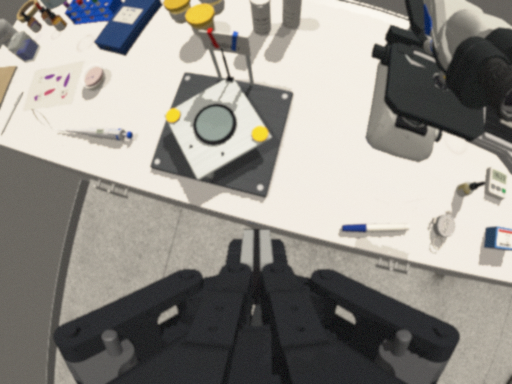

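View pics/scene1.png

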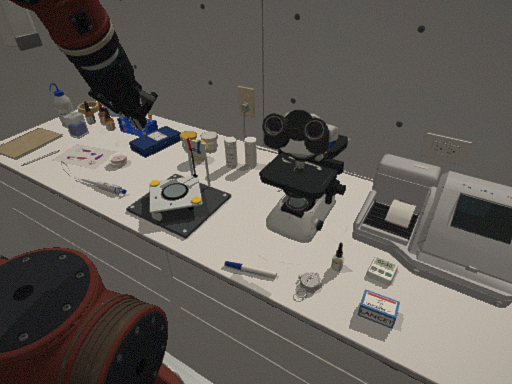

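View pics/side1.png

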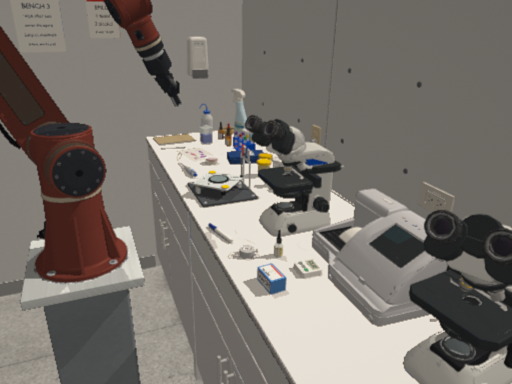

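Run:
```python
from h import *
im=cv2.imread('pics/wrist1.png')[15:205,140:305]; cv2.imwrite('pics/wz.png',cv2.resize(im,None,fx=3.1,fy=3.1,interpolation=cv2.INTER_CUBIC))
im=cv2.imread('pics/scene1.png')[125:245,115:245]; cv2.imwrite('pics/sz.png',cv2.resize(im,None,fx=5,fy=5,interpolation=cv2.INTER_CUBIC))
def yel(n,box):
    i=cv2.imread(f'pics/{n}.png'); h=cv2.cvtColor(i,cv2.COLOR_BGR2HSV); m=((h[...,0]>18)&(h[...,0]<32)&(h[...,1]>150)&(h[...,2]>120)).astype(np.uint8)
    x0,y0,x1,y1=box; mm=np.zeros_like(m); mm[y0:y1,x0:x1]=m[y0:y1,x0:x1]
    c,_,_,ce=cv2.connectedComponentsWithStats(mm)[0:4]
    n_,l,s,ce=cv2.connectedComponentsWithStats(mm)
    return [(ce[i],s[i,4]) for i in range(1,n_) if s[i,4]>15]
for n,c,b in (('wrist1','wrist',(140,90,305,205)),('scene1','scene',(130,170,215,230)),('side1','side',(195,165,240,200))):
    for ce,a in yel(n,b): print(c,ce,a,onz(c,ce,.058))
```

```text
wrist [172.62411348 115.17730496] 141 [0.51219688 0.41159096 0.058     ]
wrist [259.81460674 133.41573034] 178 [0.51368612 0.24350806 0.058     ]
scene [154.17948718 182.61538462] 39 [0.51522842 0.41245431 0.058     ]
scene [196.14893617 199.44680851] 47 [0.5159488  0.24417079 0.058     ]
side [225.         186.10526316] 19 [0.51459437 0.24182771 0.058     ]
```

View pics/wz.png

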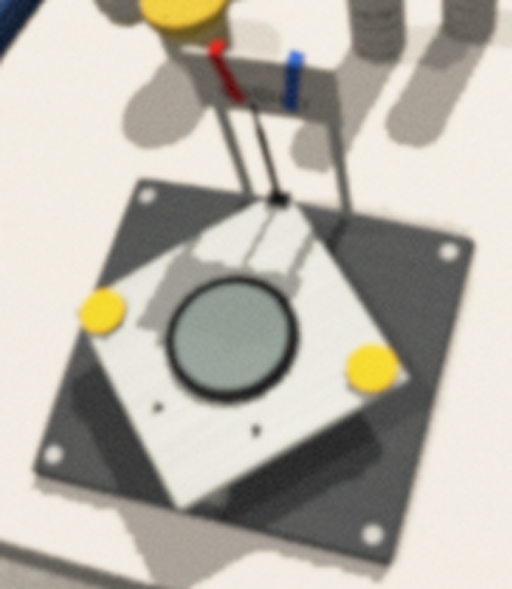

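View pics/sz.png

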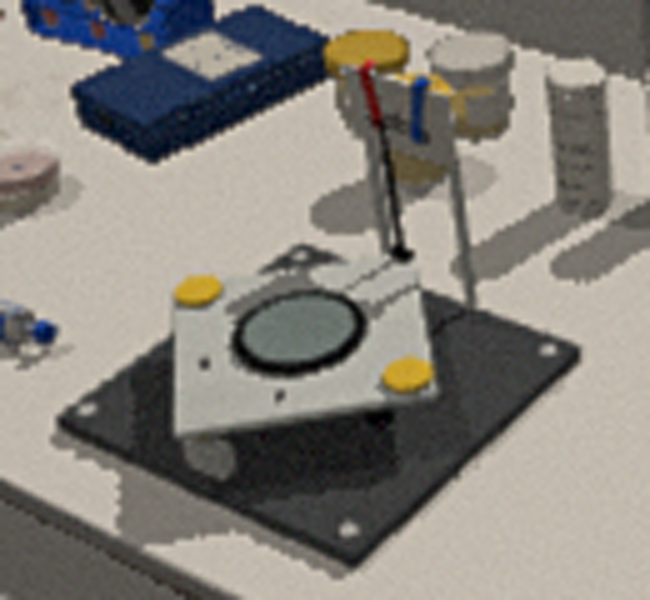

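```bash
cat >> h.py <<'E'
M=np.array([.5142,.328]); YAW=np.radians(.3)
def onplane(c,px,mx,cal=None):
    o,d=ray(c,px,cal); n=np.array([np.cos(YAW),np.sin(YAW)]); t=(mx-(o[:2]-M)@n)/(d[:2]@n); p=o+d*t
    v=p[:2]-M; return np.array([-np.sin(YAW)*v[0]+np.cos(YAW)*v[1],p[2]-.05])
def bands(c,im,box,off=0.,cal=None):
    h=cv2.cvtColor(im,cv2.COLOR_RGB2HSV).astype(int); x0,y0,x1,y1=box
    H,S,V=h[...,0],h[...,1],h[...,2]
    ms={'red':((H<8)|(H>172))&(S>140)&(V>60),'blue':(H>104)&(H<125)&(S>130)&(V>60)}
    out={}
    for k,m in ms.items():
        q=[]
        for y in range(y0,y1):
            for x in range(x0,x1):
                if m[y,x]: q.append(onplane(c,(x,y),.107,cal))
        q=np.array(q)
        if len(q): 
            out[k]=(len(q),np.round(np.arctan2(q[:,0],q[:,1]).mean(),4),'y',np.round([q[:,0].mean(),q[:,1].mean(),q[:,1].min(),q[:,1].max()],4))
    return out
E
python3 - <<'E'
from h import *
im=cv2.imread('pics/wrist1.png')[...,::-1].copy(); print(bands('wrist',im,(200,25,245,60)))
print('needle base/tip wrist',onplane('wrist',(229,78),.096),onplane('wrist',(222,48.5),.096),[onplane('wrist',(140+x/3.1,15+y/3.1),.096) for x,y in((279,195),(268,150),(253,103))])
im=cv2.imread('pics/scene1.png')[...,::-1].copy(); print(bands('scene',im,(180,135,205,155)))
print('scene',[onplane('scene',(115+x/5,125+y/5),.096) for x,y in((401,250),(391,185),(381,128))])
for c,off,s,pts in (('wrist',(140,15),3.1,((200,55),(335,72))),('scene',(115,125),5,((345,75),(455,95)))):
  print([onplane(c,(off[0]+x/s,off[1]+y/s),.108) for x,y in pts])
E
```

```text
{'red': (78, np.float64(0.1527), 'y', array([0.0178, 0.117 , 0.0893, 0.1412])), 'blue': (52, np.float64(-0.1647), 'y', array([-0.0192,  0.1154,  0.0907,  0.1383]))}
needle base/tip wrist [0.00190463 0.00663421] [-0.00080828  0.10349044] [array([-0.00026345,  0.00772456]), array([-0.00132058,  0.05872246]), array([-0.00025432,  0.10413201])]
{'red': (23, np.float64(0.1318), 'y', array([0.0155, 0.1177, 0.0977, 0.1377])), 'blue': (20, np.float64(-0.1872), 'y', array([-0.0221,  0.1158,  0.0937,  0.1355]))}
scene [array([-0.00237097,  0.00997329]), array([-0.00244957,  0.05892499]), array([-0.00149575,  0.09947267])]
[array([0.02922842, 0.1250862 ]), array([-0.04314489,  0.12595693])]
[array([0.03349411, 0.12062034]), array([-0.05328116,  0.1307439 ])]
```

Run:
```python
from h import *
print(rel((.43,.33,.24),12),rel((.5135,.4119,.17),12))
```

```text
(array([ -4.31, -25.82,   2.59]), array([ 0.0468, -0.1103,  0.1918])) (array([ -4.31, -25.82,   2.59]), array([ 0.1067, -0.1625,  0.3026]))
```

>>> move_arm(commands="0 -3 0 0.011 -0.025 0.035 0; 0 -6 0 0.022 -0.05 0.075 0; -1 -10 1 0.033 -0.08 0.115 0; -2 -15 1 0.041 -0.1 0.155 0; -4 -20 2 0.047 -0.11 0.192 0; -4.3 -25.8 2.6 0.062 -0.123 0.22 0; -4.3 -25.8 2.6 0.077 -0.136 0.248 0; -4.3 -25.8 2.6 0.092 -0.149 0.275 0; -4.3 -25.8 2.6 0.107 -0.1625 0.302 0; -4.3 -25.8 2.6 0.107 -0.1625 0.302 0; -4.3 -25.8 2.6 0.107 -0.1625 0.302 0; -4.3 -25.8 2.6 0.107 -0.1625 0.302 0; -4.3 -25.8 2.6 0.107 -0.1625 0.302 0; -4.3 -25.8 2.6 0.107 -0.1625 0.302 0")

```text
t: 5.9
position: [0.5497, 0.2546, 0.1778]
tool_rot: [0.989, 0.145, -0.004, -0.021]
ft_force: [0.4, 0.1, 0.0]
finger_gap: 0.0003
```

Run:
```python
from h import *
o=env.observe();print(o['t'],o['position'],R.from_quat(o['tool_rot']).as_matrix().round(3),o['ft_force'])
print(rel((.5138,.4119,.07),12))
for c in('wrist','scene'): snap(c,c+'2')
im=cv2.imread('pics/scene2.png')[100:250,90:240]; cv2.imwrite('pics/sz2.png',cv2.resize(im,None,fx=4,fy=4,interpolation=cv2.INTER_CUBIC))
```

```text
5.9 [0.54970034 0.25464315 0.1777795 ] [[ 0.958  0.287 -0.013]
 [ 0.287 -0.957  0.04 ]
 [-0.001 -0.042 -0.999]] [0.4452189  0.09246335 0.04351176]
(array([-2.4 ,  0.18,  4.7 ]), array([ 0.011 , -0.1563,  0.1144]))
```

View pics/wrist2.png

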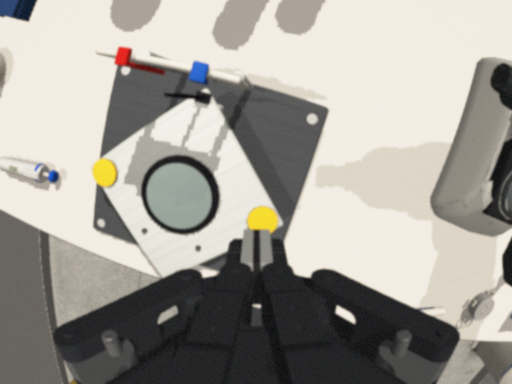

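View pics/sz2.png

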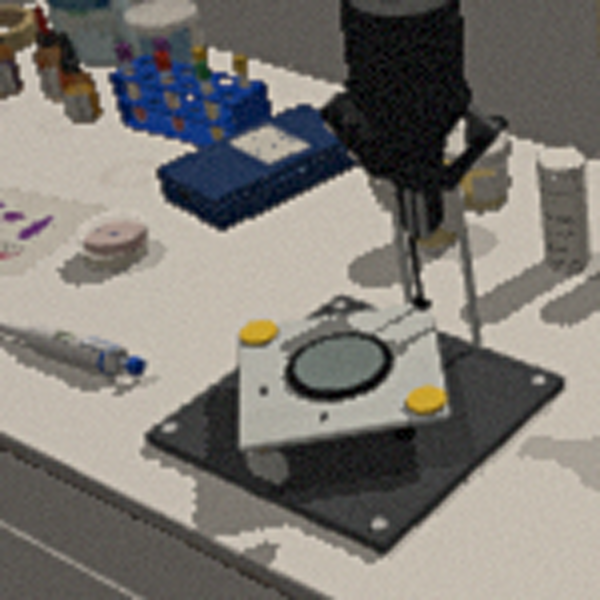

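Run:
```python
from h import *
o=env.observe();print(o['t'],o['position'],o['joint_positions'],o['qd'].round(3))
print(rel((.5138,.4119,.17),12))
```

```text
6.0 [0.5495875  0.25459958 0.17771192] [ 0.29052965  0.4737846  -0.02186645  1.07665397  0.04197285  3.14057805] [-0.002 -0.019 -0.009  0.008 -0.002  0.001]
(array([-2.4 ,  0.18,  4.7 ]), array([ 0.0109, -0.1605,  0.0144]))
```

Run:
```python
from h import *
print(rel((.5138,.4119,.14),80))
print(rel((.49,.33,.20),80))
```

```text
(array([ -2.2 ,  -1.25, -63.29]), array([ 0.011 , -0.1592,  0.0444]))
(array([ -2.2 ,  -1.25, -63.29]), array([-0.0354, -0.0902, -0.0185]))
```

>>> move_arm(commands="0 0 -8 -0.018 -0.04 -0.012 0; 0 0 -16 -0.035 -0.09 -0.02 0; -1 0 -24 -0.03 -0.11 -0.02 0; -1 -1 -32 -0.02 -0.13 -0.01 0; -2 -1 -40 0 -0.15 0 0; -2 -1 -48 0.011 -0.159 0.02 0; -2 -1 -56 0.011 -0.159 0.044 0; -2.2 -1.25 -63.3 0.011 -0.159 0.044 0; -2.2 -1.25 -63.3 0.011 -0.159 0.044 0; -2.2 -1.25 -63.3 0.011 -0.159 0.044 0; -2.2 -1.25 -63.3 0.011 -0.159 0.044 0; -2.2 -1.25 -63.3 0.011 -0.159 0.044 0")

```text
t: 7.2
position: [0.5142, 0.4117, 0.1412]
tool_rot: [0.767, 0.642, 0.001, 0.0]
ft_force: [0.1, 0.9, -0.1]
finger_gap: 0.0002
```

Run:
```python
from h import *
o=env.observe();print(o['t'],o['position'],o['joint_positions'],o['qd'].round(3),o['ft_force'])
for c in('scene','wrist'): snap(c,c+'3')
im=cv2.imread('pics/scene3.png')[100:250,90:240]; cv2.imwrite('pics/sz3.png',cv2.resize(im,None,fx=4,fy=4,interpolation=cv2.INTER_CUBIC))
print(rel((.5138,.4119,.07),80))
```

```text
7.2 [0.51422805 0.41170655 0.14119284] [5.64168235e-01 5.99863110e-01 9.49884462e-02 1.06468114e+00
 1.27775070e-04 2.31130011e+00] [ 0.002  0.004 -0.001 -0.002 -0.001 -0.01 ] [ 0.06966077  0.88496888 -0.13687982]
(array([ 0.02, -0.03, -0.06]), array([ 0.0002, -0.0003,  0.0709]))
```

View pics/sz3.png

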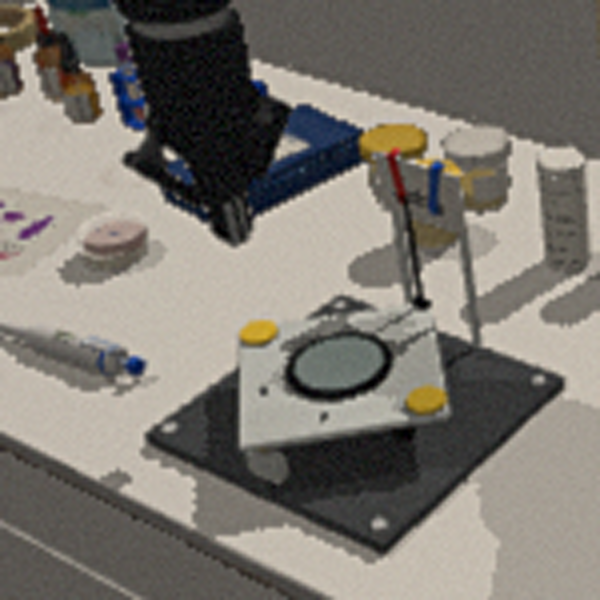

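View pics/wrist3.png

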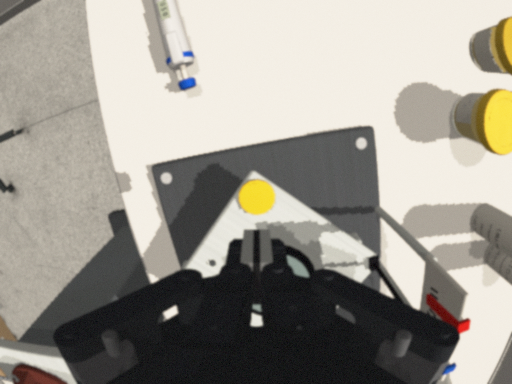

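>>> move_arm(commands="0 0 0 0 0 0.03 0; 0 0 0 0 0 0.06 0; 0 0 0 0 0 0.076 0; 0 0 0 0 0 0.079 0; 0 0 0 0 0 0.082 0; 0 0 0 0 0 0.084 0; 0 0 0 0 0 0.086 0; 0 0 0 0 0 0.086 0")

```text
t: 8.1
position: [0.5147, 0.4122, 0.0557]
tool_rot: [0.766, 0.642, 0.001, 0.0]
ft_force: [-0.2, 0.7, 1.9]
finger_gap: -0.0001
```

Run:
```python
from h import *
o=env.observe();print(o['t'],o['position'],o['ft_force'])
im=snap('scene','scene4')
print(bands('scene',im,(180,135,205,155)))
im=cv2.imread('pics/scene4.png')[110:220,120:230]; cv2.imwrite('pics/sz4.png',cv2.resize(im,None,fx=5.4,fy=5.4,interpolation=cv2.INTER_CUBIC))
```

```text
8.1 [0.51471622 0.41220991 0.05570518] [-0.18767474  0.65005351  1.94099737]
{'red': (23, np.float64(0.1257), 'y', array([0.0147, 0.1164, 0.0927, 0.1377])), 'blue': (19, np.float64(-0.1891), 'y', array([-0.0225,  0.1164,  0.0937,  0.1355]))}
```

View pics/sz4.png

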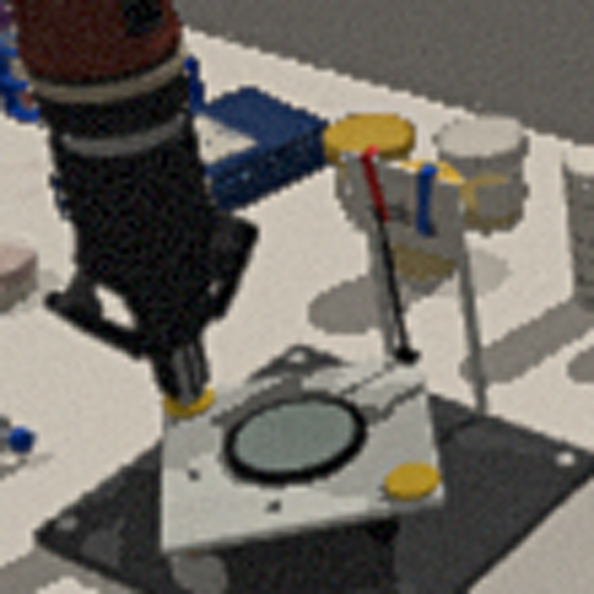

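>>> move_arm(commands="0 0 0 0 0 0.002 0; 0 0 0 0 0 0.004 0; 0 0 0 0 0 0.006 0; 0 0 0 0 0 0.007 0; 0 0 0 0 0 0.007 0; 0 0 0 0 0 0.007 0")

```text
t: 8.75
position: [0.5148, 0.4125, 0.0489]
tool_rot: [0.766, 0.642, 0.002, -0.0]
ft_force: [-0.5, 0.8, 6.1]
finger_gap: -0.0001
```

Run:
```python
from h import *
o=env.observe();print(o['t'],o['position'],o['ft_force'])
im=snap('scene','scene5')
im=cv2.imread('pics/scene5.png')[130:190,170:230]; cv2.imwrite('pics/sz5.png',cv2.resize(im,None,fx=10,fy=10,interpolation=cv2.INTER_CUBIC))
snap('wrist','wrist5')
```

```text
8.75 [0.51482033 0.41246455 0.04892737] [-0.47152287  0.78720246  6.13035086]
```

View pics/sz5.png

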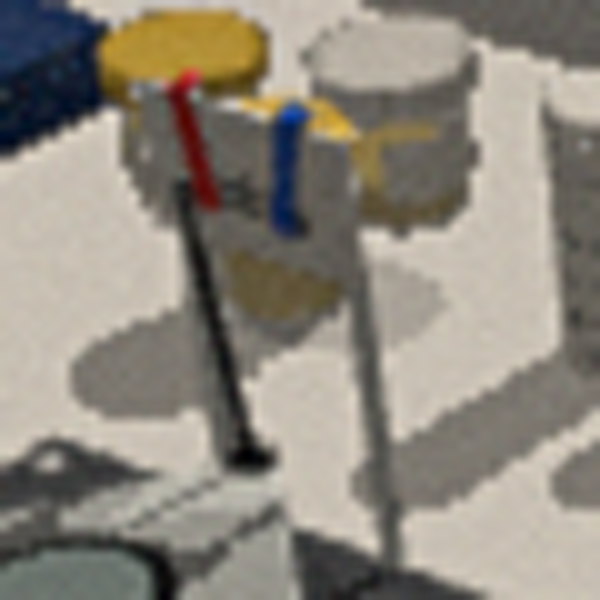

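View pics/wrist5.png

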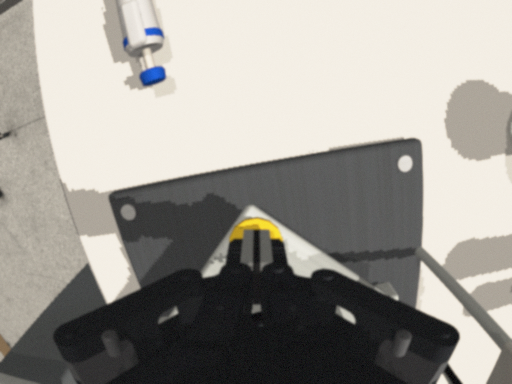

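Run:
```python
from h import *
for px in ((188.2,148.7),(190.5,160),(193.5,172.5)):
    print(onplane('scene',px,.096))
for a in (0,.1,.13,.15,.17,.2):
    print(a,[proj('scene',(M[0]+.096,M[1]+.002*-1+r*np.sin(a),.05+r*np.cos(a))).round(1) for r in (.02,.105)])
print(env.observe()['t'])
```

```text
[0.00973836 0.10288072]
[0.00768716 0.06308719]
[0.00332459 0.01767509]
0 [array([194.8, 172.4]), array([191.2, 149.1])]
0.1 [array([194.3, 172.3]), array([188.6, 148.4])]
0.13 [array([194.2, 172.2]), array([187.8, 148.2])]
0.15 [array([194.1, 172.2]), array([187.3, 148.1])]
0.17 [array([194. , 172.2]), array([186.8, 148.1])]
0.2 [array([193.9, 172.2]), array([186.1, 148. ])]
8.85
```

>>> move_arm(commands="0 0 0 0 0 0.001 0; 0 0 0 0 0 0.002 0; 0 0 0 0 0 0.002 0; 0 0 0 0 0 0.002 0; 0 0 0 0 0 0.002 0; 0 0 0 0 0 0.002 0; 0 0 0 0 0 0.002 0; 0 0 0 0 0 0.002 0; 0 0 0 0 0 0.002 0")

```text
t: 9.75
position: [0.5149, 0.4125, 0.0473]
tool_rot: [0.766, 0.642, 0.002, -0.0]
ft_force: [-2.3, 0.0, 6.6]
finger_gap: 0.0003
```

Run:
```python
from h import *
o=env.observe();print(o['t'],o['position'],o['ft_force'])
for i in range(4):
    im=snap('scene',f'scene6{i}')
    print(env.observe()['ft_force'])
im=np.mean([cv2.imread(f'pics/scene6{i}.png').astype(float) for i in range(4)],0).astype(np.uint8)
cv2.imwrite('pics/sz6.png',cv2.resize(im[130:190,170:230],None,fx=10,fy=10,interpolation=cv2.INTER_CUBIC))
im=cv2.imread('pics/scene3.png')
cv2.imwrite('pics/sz3b.png',cv2.resize(im[130:190,170:230],None,fx=10,fy=10,interpolation=cv2.INTER_CUBIC))
```

```text
9.75 [0.51487487 0.41245703 0.04725622] [-2.34034075  0.02871167  6.55548914]
[-1.61781674 -0.8531385   6.72773256]
[-1.74707392 -1.30769042  7.02388938]
[-2.18089322 -0.95347384  5.63903294]
[-1.93911825 -0.34940288  6.81933885]
```

View pics/sz6.png

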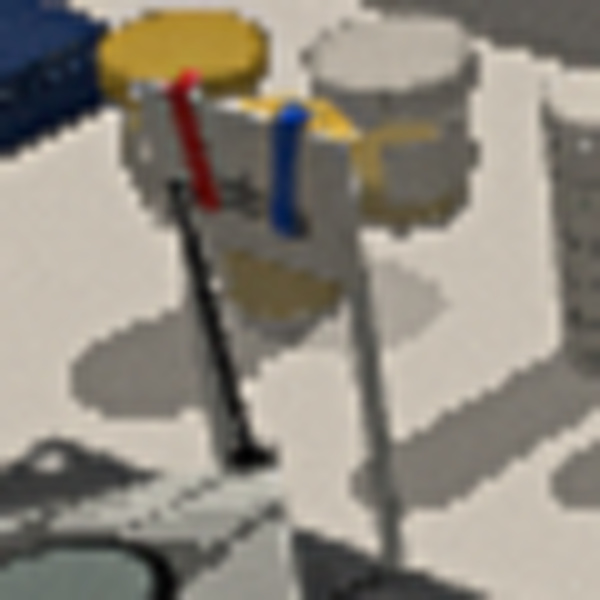

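View pics/sz3b.png

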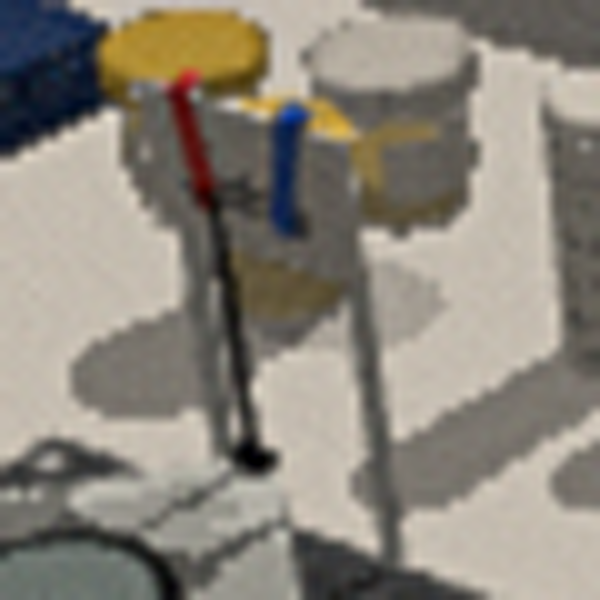

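>>> move_arm(commands="0 0 0 0 0 0.0008 0; 0 0 0 0 0 0.0008 0; 0 0 0 0 0 0.0008 0; 0 0 0 0 0 0.0008 0; 0 0 0 0 0 0.0008 0; 0 0 0 0 0 0.0008 0; 0 0 0 0 0 0.0008 0; 0 0 0 0 0 0.0008 0")

```text
t: 10.75
position: [0.5149, 0.4125, 0.0468]
tool_rot: [0.766, 0.642, 0.002, 0.0]
ft_force: [-1.9, -0.4, 7.5]
finger_gap: -0.0001
```

Run:
```python
from h import *
o=env.observe();print(o['t'],o['position'],o['ft_force'])
# blend measure: needle line fits, dark pixels
for n in ('scene3','scene5','scene60','scene61','scene62','scene63'):
    im=cv2.imread(f'pics/{n}.png').astype(float).mean(2)
    pts=[]
    for y in range(153,173):
        r=im[y,182:198]; w=np.clip(85-r,0,None)
        if w.sum()>0: pts.append((y,182+(w*np.arange(16)).sum()/w.sum()))
    p=np.array(pts); f=np.polyfit(p[:,0],p[:,1],1); print(n,len(p),f[0].round(4),np.polyval(f,[150,160,170]).round(2))
for a in (0,.1,.13,.15,.17,.2):
    P=np.array([proj('scene',(M[0]+.096,M[1]-.002+r*np.sin(a),.05+r*np.cos(a))) for r in (.02,.06,.105)])
    f=np.polyfit(P[:,1],P[:,0],1); print(a,f[0].round(4),np.polyval(f,[150,160,170]).round(2))
```

```text
10.75 [0.51488864 0.41245846 0.0467756 ] [-1.91040346 -0.39808531  7.52888713]
scene3 20 0.1091 [191.61 192.7  193.8 ]
scene5 20 0.1953 [188.99 190.94 192.9 ]
scene60 20 0.1963 [188.82 190.78 192.75]
scene61 20 0.1991 [188.77 190.77 192.76]
scene62 20 0.1919 [188.87 190.79 192.7 ]
scene63 20 0.1923 [188.87 190.8  192.72]
0 0.1552 [191.35 192.9  194.45]
0.1 0.2414 [188.97 191.38 193.8 ]
0.13 0.2663 [188.28 190.95 193.61]
0.15 0.2828 [187.83 190.66 193.48]
0.17 0.2991 [187.38 190.37 193.36]
0.2 0.3235 [186.71 189.94 193.18]
```

Run:
```python
from h import *
ims=[]
for i in range(3): ims.append(snap('scene',f'scene7{i}').astype(float).mean(2))
im=np.mean(ims,0); im3=cv2.imread('pics/scene3.png').astype(float).mean(2)
print(env.observe()['ft_force'])
for y in range(146,172,2): print(y,im[y,184:198].astype(int),'|',im3[y,184:198].astype(int))
```

```text
[-1.43219744 -0.49557462  7.25312131]
146 [98 92 93 96 75 40 48 89 92 96 91 93 95 58] | [94 89 87 96 73 42 45 90 91 94 94 92 91 56]
148 [92 89 66 46 62 46 42 59 56 52 50 90 92 62] | [85 89 94 95 67 47 28 50 54 52 51 93 90 57]
150 [122 118  95  38  51  61  46  47  57  56  54  64  74  49] | [117 118  90  88  95  67  36  14  53  57  49  67  76  49]
152 [193 159 129  96  34  87  94  93  92  95  92  93  96  59] | [187 156 122 109  88  92  92  41  66  92  93  93  91  64]
154 [189 191 197 198  72  41 102  92  88  90  88  91  93  93] | [186 188 191 195 101  82 101  54  41  92  88  85  91  94]
156 [191 191 194 194 108  22  45  93  91  78  77  79  80  77] | [187 185 191 189 122  83  87  54  22  77  78  75  80  72]
158 [189 190 194 195 151  53  38 148 106  82  83  79  82  82] | [186 187 187 189 143  92  84 121  40  33  82  81  81  82]
160 [193 192 188 187 120  72  16  62 112 104  83  79  80  81] | [191 192 188 182 115  80  89 121  41  28  76  80  85  82]
162 [120 122 113 119 121 103  50  32 112 123  97  95  94  96] | [118 118 113 112 120  96  90  98  61  23  89  97  94  92]
164 [120 116 121 120 123 109  87  33  58 121 121 120 120 117] | [115 118 115 117 117 106  86  79  98  29  62 115 116 114]
166 [116 118 120 117 117 112  91  54  23  89 116 125 187 193] | [117 121 116 120 119 109  88  89 120  42  52 119 188 188]
168 [120 118 117 120 121 118 100  87  26  59 191 198 191 194] | [115 116 117 121 116 118  97  87 106  67  46 186 194 187]
170 [119 111 117 115 131 133 111  87  54  20 113 191 192 191] | [113 111 114 112 130 129 105  81  77 103  40 137 191 190]
```

>>> move_arm(commands="0 0 0 0 0 -0.003 0; 0 0 0 0 0 -0.006 0; 0 0 0 0 0 -0.01 0; 0 0 0 0 0 -0.015 0; 0 0 0 0 0 -0.03 0; 0 0 0 0 0 -0.06 0; 0 0 0 0 0 -0.1 0; 0 0 0 0 0 -0.14 0; 0 0 0 0 0 -0.14 0; 0 0 0 0 0 -0.14 0")

```text
t: 11.9
position: [0.515, 0.4124, 0.1876]
tool_rot: [0.766, 0.642, 0.003, 0.0]
ft_force: [-0.9, -0.2, -1.1]
finger_gap: 0.0002
```

Run:
```python
from h import *
o=env.observe();print(o['t'],o['position'],o['ft_force'])
im=snap('scene','scene8')
print(onz('scene',(154.179,182.615),.058))
cv2.imwrite('pics/sz8.png',cv2.resize(im[100:250,90:240,::-1],None,fx=4,fy=4,interpolation=cv2.INTER_CUBIC))
print(rel((.5146,.244,.19),105))
print(rel((.5146,.244,.12),105))
```

```text
11.9 [0.5150216  0.41235695 0.18760492] [-0.86926067 -0.23229921 -1.14347252]
[0.51522915 0.41245714 0.058     ]
(array([  0.13,  -0.09, -25.05]), array([-0.1653,  0.0296, -0.004 ]))
(array([  0.13,  -0.09, -25.05]), array([-0.1654,  0.0295,  0.066 ]))
```

View pics/sz8.png

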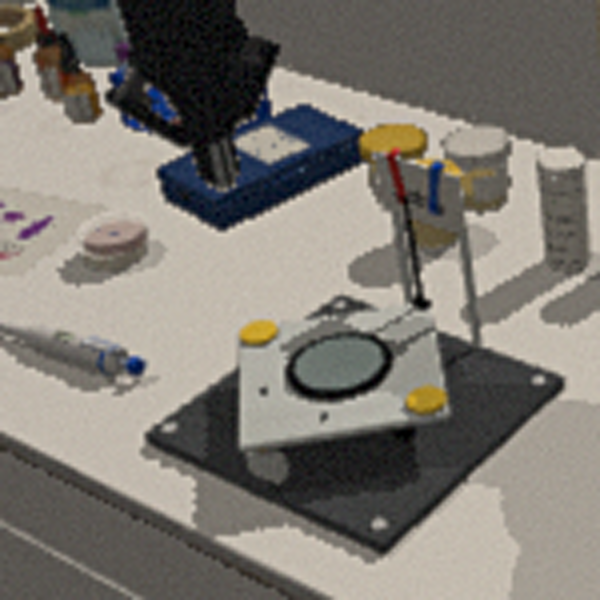

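>>> move_arm(commands="0 0 -6 -0.04 -0.01 -0.03 0; 0 0 -12 -0.08 -0.01 -0.04 0; 0 0 -18 -0.12 0.005 -0.04 0; 0 0 -25 -0.165 0.03 -0.02 0; 0 0 -25 -0.165 0.03 0.02 0; 0 0 -25 -0.165 0.0295 0.05 0; 0 0 -25 -0.165 0.0295 0.066 0; 0 0 -25 -0.165 0.0295 0.066 0; 0 0 -25 -0.165 0.0295 0.066 0; 0 0 -25 -0.165 0.0295 0.066 0")

```text
t: 12.95
position: [0.5151, 0.2447, 0.1206]
tool_rot: [0.609, 0.793, 0.002, 0.001]
ft_force: [-0.1, 0.4, 0.5]
finger_gap: 0.0
```

Run:
```python
from h import *
o=env.observe();print(o['t'],o['position'],o['ft_force'],o['qd'].round(3))
for c in ('scene','wrist','side'): im=snap(c,c+'9')
im=cv2.imread('pics/scene9.png');cv2.imwrite('pics/sz9.png',cv2.resize(im[100:250,90:240],None,fx=4,fy=4,interpolation=cv2.INTER_CUBIC))
im=cv2.imread('pics/side9.png');cv2.imwrite('pics/dz9.png',cv2.resize(im[120:220,190:290],None,fx=5,fy=5,interpolation=cv2.INTER_CUBIC))
print(rel((.5146,.244,.064),105))
```

```text
12.95 [0.51511149 0.24466721 0.12064708] [-0.06521204  0.36189093  0.45571901] [ 0.002 -0.009  0.006 -0.003 -0.     0.001]
(array([ 0.23, -0.06, -0.04]), array([-0.0006, -0.001 ,  0.0568]))
```

View pics/sz9.png

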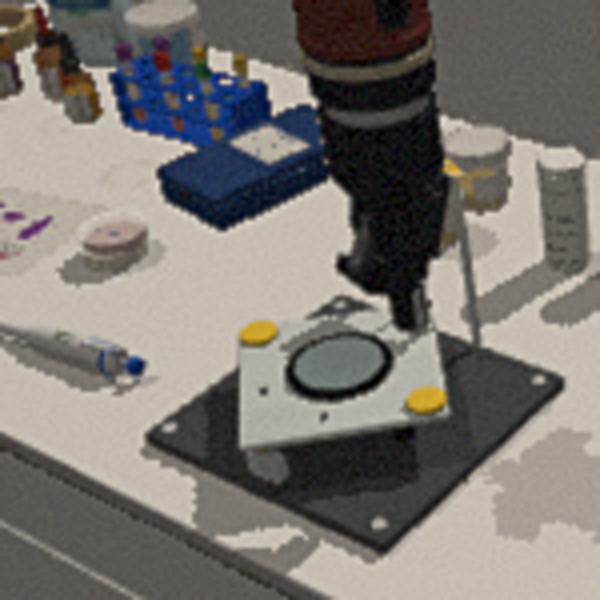

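View pics/dz9.png

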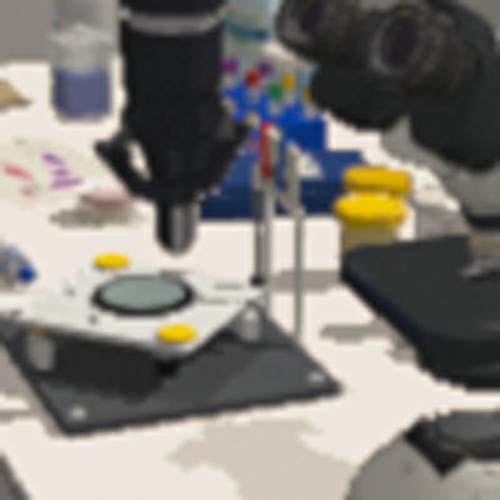

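View pics/wrist9.png

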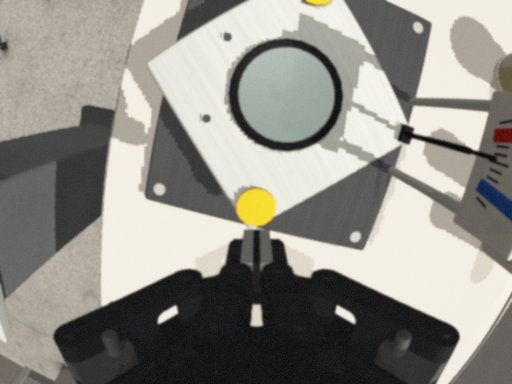

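>>> move_arm(commands="0 0 0 0 -0.001 0.03 0; 0 0 0 0 -0.001 0.05 0; 0 0 0 0 -0.001 0.058 0; 0 0 0 0 -0.001 0.062 0; 0 0 0 0 -0.001 0.065 0; 0 0 0 0 -0.001 0.067 0; 0 0 0 0 -0.001 0.069 0; 0 0 0 0 -0.001 0.071 0; 0 0 0 0 -0.001 0.071 0; 0 0 0 0 -0.001 0.071 0")

```text
t: 14.1
position: [0.5149, 0.2445, 0.0503]
tool_rot: [0.609, 0.793, 0.002, 0.001]
ft_force: [-0.8, -3.7, 5.5]
finger_gap: -0.0002
```

Run:
```python
from h import *
o=env.observe();print(o['t'],o['position'],o['ft_force'])
for c in ('wrist','scene'): im=snap(c,c+'10')
print(env.observe()['ft_force'])
im=cv2.imread('pics/scene10.png');cv2.imwrite('pics/sz10.png',cv2.resize(im[100:250,90:240],None,fx=4,fy=4,interpolation=cv2.INTER_CUBIC))
```

```text
14.1 [0.51490069 0.24450059 0.05027233] [-0.75240866 -3.67144961  5.45776862]
[-1.4777219  -2.34329175  5.82851072]
```

View pics/wrist10.png

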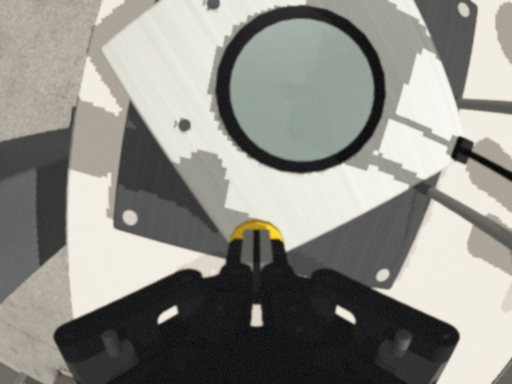

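View pics/sz10.png

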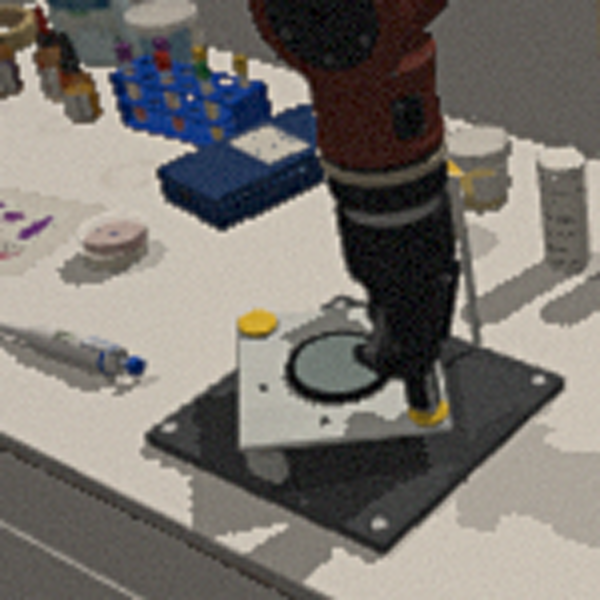

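Run:
```python
from h import *
k=env.calibration('wrist');o=env.observe();T=R.from_quat(o['tool_rot'])
k['xyz']=k['xyz']-o['position']+np.array([.51511,.24467,.12065])
im=cv2.imread('pics/wrist9.png')[...,::-1].copy(); print(bands('wrist',im,(460,110,512,225),cal=k))
for p in ((405,133),(450,144.5),(497,157.5)): print(onplane('wrist',p,.096,k))
```

```text
{'red': (228, np.float64(0.1448), 'y', array([0.0139, 0.0953, 0.088 , 0.1025])), 'blue': (565, np.float64(-0.1734), 'y', array([-0.0183,  0.1043,  0.0883,  0.1198]))}
[-0.00025451  0.0053117 ]
[-0.00026544  0.06479553]
[8.16175133e-05 1.06092815e-01]
```

>>> move_arm(commands="0 0 0 0 0 0.001 0; 0 0 0 0 0 0.002 0; 0 0 0 0 0 0.003 0; 0 0 0 0 0 0.0038 0; 0 0 0 0 0 0.0038 0; 0 0 0 0 0 0.0038 0; 0 0 0 0 0 0.0038 0; 0 0 0 0 0 0.0038 0")

```text
t: 15.0
position: [0.515, 0.2446, 0.0471]
tool_rot: [0.609, 0.793, 0.002, 0.001]
ft_force: [-2.8, -1.9, 6.4]
finger_gap: 0.0003
```

Run:
```python
from h import *
o=env.observe();print(o['t'],o['position'],o['ft_force'])
for c in ('wrist','side'): im=snap(c,c+'11')
for i in range(3): env.snapshot('scene');print(env.observe()['ft_force'])
im=cv2.imread('pics/side11.png');cv2.imwrite('pics/dz11.png',cv2.resize(im[120:220,190:290],None,fx=6,fy=6,interpolation=cv2.INTER_CUBIC))
k=env.calibration('wrist')
f=cv2.imread('pics/wrist11.png')
for a in (0,-.08,-.12,-.16,-.2):
    print(a,[proj('wrist',(M[0]+.096-YAW*(r*np.sin(a)),M[1]+.096*YAW+r*np.sin(a),.05+r*np.cos(a)),k).round(1) for r in (.0,.02,.04,.05)])
```

```text
15.0 [0.51499985 0.24455986 0.04708052] [-2.78245698 -1.87865094  6.38413878]
[-2.82152998 -2.04409083  6.7336545 ]
[-2.95719637 -1.8064994   6.96855237]
[-3.35344303 -1.39076958  7.23721623]
0 [array([458.9, 146.3]), array([481.2, 152.7]), array([507.5, 160.7]), array([522.3, 165.6])]
-0.08 [array([458.9, 146.3]), array([480.2, 155.6]), array([505.3, 167.2]), array([519.4, 174.1])]
-0.12 [array([458.9, 146.3]), array([479.6, 157. ]), array([504. , 170.4]), array([517.7, 178.3])]
-0.16 [array([458.9, 146.3]), array([479.1, 158.4]), array([502.6, 173.5]), array([515.8, 182.4])]
-0.2 [array([458.9, 146.3]), array([478.4, 159.8]), array([501.2, 176.5]), array([513.9, 186.4])]
```

View pics/wrist11.png

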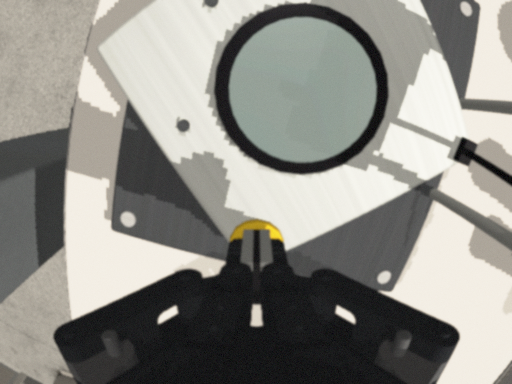

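View pics/dz11.png

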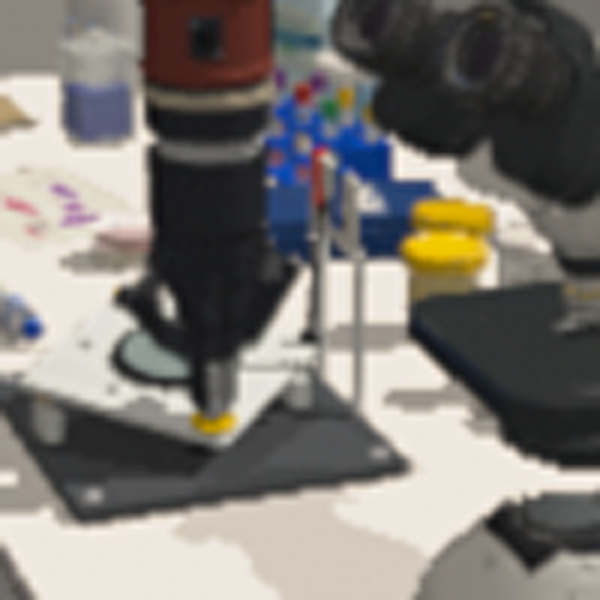

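Run:
```python
from h import *
k=env.calibration('wrist')
for n in ('wrist10','wrist11'):
    im=cv2.imread(f'pics/{n}.png').astype(float).mean(2); P=[]
    for x in range(480,511,2):
        r=im[145:195,x]; w=np.clip(60-r,0,None); P.append((x,145+(w*np.arange(50)).sum()/w.sum()))
    P=np.array(P); f=np.polyfit(P[:,0],P[:,1],1); print(n,f[0].round(4),np.polyval(f,[480,500,510]).round(2))
    q=np.array([onplane('wrist',(x,np.polyval(f,x)),.096,k) for x in (482,508)]); print(q,'angle',np.arctan2(q[1,0]-q[0,0],q[1,1]-q[0,1]),np.arctan2(q[:,0],q[:,1]))
```

```text
wrist10 0.5486 [159.1  170.07 175.55]
[[-0.00359094  0.02238019]
 [-0.00591538  0.04306199]] angle -0.11192121350978326 [-0.15909547 -0.13651456]
wrist11 0.6435 [160.22 173.09 179.53]
[[-0.00423125  0.02268854]
 [-0.0075285   0.04383215]] angle -0.15469939531626822 [-0.18437495 -0.17009784]
```

>>> move_arm(commands="0 0 0 0 0 0.0005 0; 0 0 0 0 0 0.0005 0; 0 0 0 0 0 0.0005 0; 0 0 0 0 0 0.0005 0; 0 0 0 0 0 0.0005 0; 0 0 0 0 0 0.0005 0; 0 0 0 0 0 0.0005 0; 0 0 0 0 0 0.0005 0; 0 0 0 0 0 -0.003 0; 0 0 0 0 0 -0.006 0; 0 0 0 0 0 -0.01 0; 0 0 0 0 0 -0.015 0; 0 0 0 0 0 -0.03 0; 0 0 0 0 0 -0.06 0; 0 0 0 0 0 -0.1 0; 0 0 0 0 0 -0.1 0; 0 0 0 0 0 -0.1 0")

```text
t: 16.95
position: [0.5154, 0.2447, 0.1481]
tool_rot: [0.609, 0.793, 0.003, 0.002]
ft_force: [0.5, 0.5, -1.0]
finger_gap: -0.0001
```

Run:
```python
from h import *
o=env.observe();print(o['t'],o['position'],o['ft_force'])
for c in ('wrist','scene'): im=snap(c,c+'12')
```

```text
16.95 [0.51539212 0.24472166 0.14811261] [ 0.47402045  0.46895734 -1.01712404]
```

View pics/wrist12.png

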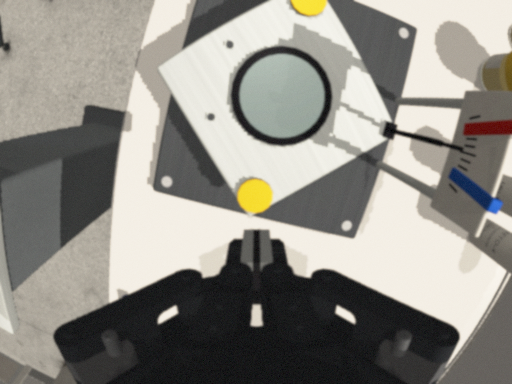

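View pics/scene12.png

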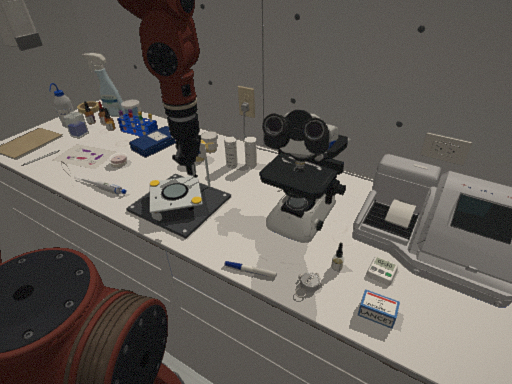

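Run:
```python
from h import *
k=env.calibration('wrist')
im=cv2.imread('pics/wrist12.png')[...,::-1].copy(); print(bands('wrist',im,(440,100,512,225),cal=k))
for p in ((388,130),(430,141),(464,150)): print(onplane('wrist',p,.096,k))
```

```text
{'red': (586, np.float64(0.1505), 'y', array([0.0161, 0.1064, 0.0844, 0.1256])), 'blue': (724, np.float64(-0.1798), 'y', array([-0.0203,  0.112 ,  0.0845,  0.1346]))}
[-0.00138946 -0.00274051]
[-0.00175612  0.06621652]
[-0.00145131  0.10341042]
```

Run:
```python
from h import *
print(env.job_done())
```

```text
the job is handed in; nothing more can be done
None
```

I pressed the left pad, let the plate spring back level, then pressed and released the right pad the same way. The job was handed in at about 17 s of the 56 s allowed. No verdict is reported, so what follows rests on my own measurements.

| | Tilt reached | Band set at (estimate) | Force | Time held in band |
|---|---|---|---|---|
| Left pad, red band | about +0.15 rad | +0.15 to +0.16 rad | about 7 N | over 1 s |
| Right pad, blue band | about -0.155 to -0.16 rad | about -0.165 rad | about 7 N | over 1 s |

- **Estimates:** The camera, finger-depth and force figures agree on the tilt to within about 0.02 rad. That is inside the ±0.038 rad band. Some early readings disagreed more: a coarse needle fit in the scene camera gave +0.12 to +0.13 rad for the red press. The uncorrected scene-camera band readings were +0.13 and -0.19 rad. I shifted these by about 2 mm, the apparent offset of the needle when level, although a later finer needle reading did not clearly confirm that offset.
- **Final pictures:** The plate is level, the needle is centred and the mount has not visibly moved. I saw no bystander disturbed, and the fingers are about 9 cm above the pad, touching nothing.
- **On the way:** My first approach to the left pad stopped short because the last joint reached its range limit. I turned the tool and carried on, with no contact.

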